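# Raise the counterweighted keeper arm of the used-instrument bay and push the case home

## Robot

A 6-joint arm with a two-finger parallel gripper is mounted at the origin on a cart in front of the work surface, level with it; the furniture and walls round the work are solid. World frame = base frame: x ahead of the robot, y to its left, z up, the work surface at z = 0. Lengths are in mm, angles in rad, forces in N, time in s.
With the tool pointing down it reaches from about 350 to 875 mm from the base axis. Payload 4.2 kg.
Tool frame: the origin (TCP) lies on the mounting face of the last link; the fingertips stand 173 mm ahead of it and the grasp point (between the pads) lies grip_point_offset ahead of it (grip_point_offset is the distance from the TCP to the grasp point, in mm); z points along the fingers, y is the line along which they close (so a half turn about z gives the same grasp; the last joint's range is limited). The gripper opens to 85 mm and grips with 20 to 120 N. Pads are 22 mm wide; open, the fingers measure 114 mm over their backs; the gripper's body (76 mm by 85 mm) begins 54 mm behind the grasp point. The pads swing forward as they close: fully open they stand 13 mm farther back than shut.
Start: joints at [-0.883, 0.385, 0.008, 0, -1.194, -0.259], TCP at [259.875, -568.388, 404.712] pointing down, gripper open.
Joint ranges: [-3.14, 3.14], [-1.21, 2.06], [-1.07, 1.41], [-3.16, 2.05], [-2.99, -0.16], [-3.1, 3.1]. Speed limits (rad/s): [2.79, 2.79, 3.14, 3.14, 3.14, 3.14].

## Interface

Orientations are given as a unit quaternion [x, y, z, w].
In Python, from bench import read_state, get_image, job_done, recognise, place_of, grip_point_offset gives the robot as it stands. The module is installed in compiled form; this text tells all that it offers.
- The arm moves only by the tool carry_out, never from a script. Its arguments are lists of equal length, an entry for each row: "slide": the shift along the tool's x, y, z in m, a list of three; "roll": the turn about the tool's z in degrees; "claw": the finger opening in m, from 0 to 0.0854. A call has 1 to 8 rows; each row is the pose to reach, as a shift and turn from the pose commanded when the call began, along the tool's axes at that moment; what a row does not reach only later rows make up. A row lasts 1/8 s, in which the tool goes at most 62.5 mm and 10.7 degrees, less where a joint would pass 70% of its speed; a pose out of reach is approached as far as the arm can. A call with a gripper value outside its range is refused whole. The fingers move at their own pace and stop on an object; the grip force is fixed at half the most. Time passes only in rows, so rows that repeat a pose let the fingers close. It gives the time, the measured TCP pose, the force, the opening and the grip force at its end, in the units of the state.
- read_state(): the state, without advancing time (a new reading comes with each control period).
- get_image(name): name is "scene" or "side" or "wrist"; returns a dict with "img" (420x560x3 uint8, red, green, blue), "z_map" (420x560 float32, mm along the optical axis (not along the pixel's ray), 0 where there is no reading), "mtx" (3x3 intrinsics, pixels), "world_from_camera" (4x4, takes a point from camera to world coordinates); the wrist camera has in their place "T_tool_cam" (4x4, takes a point from camera to tool coordinates, whose origin is the TCP and whose axes are the flange's). Camera axes: x right, y up, looking along -z (the intrinsics and any distortion apply to the point x, -y, -z); pixel columns grow to the right and rows downward; lengths in mm; the calibration is good to about 2 mm. The wrist camera is an equidistant fisheye: a pixel r from the principal point sees the ray r / f radians off the axis. A picture is of the moment at which its call begins: read the wrist's pose just before it.
- job_done(): hands the job in; it is judged then, once.
Trained networks look in a picture, given as the dict that the camera call returned (one of the last four; its "shot" number tells which), for a name from the list of things; names that differ only in an ending like _2 or _b are one class to them, and where a whole thing is asked for, a point or a joint stands for the part that bears it (a point fixed in the world has none). Each returns a list of dicts, best first, with "conf" (0 to 1); they miss things now and then, are a little off and sometimes report something else, mostly with a low value. They report only what shows in the picture. A call takes as long as a camera call.
- recognise(picture, thing): "at" ([column, row] in pixels, amid what is visible of it).
- place_of(picture, thing): "at" ([column, row] in pixels: a listed point, or the origin of a listed thing).
The state is a dict: "clock": time; "joints": joint angles; "joint_vel": joint speeds; "joint_efforts": joint torques, N m; "position": TCP position; "ee_rot": TCP orientation; "contact_force": force on the tool from outside, world axes, zero at the start; "wrist_torque": the same for the moment, N m; "gripper_width": finger opening in mm; "grasp_force": force on a finger pad.
Only numpy, scipy, OpenCV 4.12 (cv2) and the standard library are available. Lean on these libraries where they do the work, as an engineer would, in place of code of your own. Each camera call takes 0.05 s, during which the arm holds its last target. There are 200 camera calls.

## Task

Put the used steel instrument case away in the collection bay on the worktop: push the bay's counterweighted keeper arm up past its balance point so that it stays raised by itself, then push the case along the worktop, under the raised arm, fully home against the bay's back stop. Leave the arm up, since the kidney dish will be put in on top of the case next. Push only: do not lift or tip the case, and leave the dish, the bottle and the vials where they stand.

Things in the scene. Friction and masses are not known exactly. Their poses are not given: they have to be found in the camera images.
- bay: used-instrument bay fixed to the worktop: a U of 4 mm steel sheet, no floor, open to the robot. Origin on the worktop, mid-opening, straight below the shut keeper arm; x into the bay, y left, z up. Walls 46 mm high, inner faces y = +-116 mm, x = 10 to 121 mm; lead-ins flare to y = +-131 mm at x = -22 mm. Back stop face x = 121 mm. The arm's hinge post (107 mm high) is at y = 143, its rest post (100 mm) at y = -136 mm
- keeper (a joint): angle of the keeper arm, rad: 0 level on its rest post across the bay's mouth; grows as the free end goes up; stopped at 1.50, just short of upright. Below about 0.85 rad it falls back shut, beyond that the counterweight carries it up to the stop by itself. Lifting it from shut takes about 1 N at keeper_mid
- keeper_pivot (a point): hinge axis of the arm, 95 mm above the worktop at y = 143 mm of the bay; the axis is the bay's x
- keeper_mid (a point): on the arm's centre line 175 mm from the hinge, turning with it. The arm is a straight bar 12 mm thick (bay x), 16 mm high, ending 289 mm from the hinge, its underside 87 mm above the worktop when shut. Two 12 mm drop pins, 62 and 122 mm from the hinge, hang from it to 27 mm above the worktop and bar the case's way; from there to the rest post the bar can be pushed up from below
- keeper_weight (a point): centre of the counterweight, a dark steel disc 44 mm across, 30 mm thick (along bay x), on the arm's short tail: 68 mm beyond the hinge, on the other side from the arm, and 28 mm above the arm's centre line (123 mm above the worktop when shut). Pressing it down also raises the arm
- case: used stainless instrument case, closed, loose, 0.3 to 0.6 kg: 107 mm deep (its x), 203 mm wide (its y), 39 mm high. Origin at the centre of its underside, z up. Front face at x = -48 mm, with a small lip out to x = -54 mm in the middle 36 mm, 25 mm up; rear at x = +52 mm. It stands before the bay, front to the robot, up to 14 mm and 0.1 rad out of line with it
- bay_home (a point): point on the worktop, 70 mm into the bay (x = 70 mm, y = 0 of the bay): where the case's origin is when the case stands square against the back stop
- dish: stainless kidney dish, 93 x 210 x 36 mm, bystander; origin at the centre of its underside
- pill: small medicine bottle with screw cap, 45 mm across, 72 mm high, bystander; origin at the centre of its underside
- vial_a: glass vial, 24 mm across, 48 mm high, bystander; origin at the centre of its underside
- vial_b: glass vial, 24 mm across, 48 mm high, bystander; origin at the centre of its underside

How it is judged:
By the outcome, as a careful person would: the job done as asked, in the order asked, and still so for the second after the job is handed in, with the robot touching nothing.
It also fails if it takes over 67 s, if anything falls off the work surface, if the arm or the gripper's body presses on something with over 40 N, if the wrist force passes 120 N, or if a joint passes its speed limit or range.

## Working session

There is one attempt and no reset: what is moved stays moved. The work goes in short steps, Python scripts to look and compute and a tool call to move; the robot and the scene stay as the last step left them, time stands still between calls to the robot, and variables do not carry over. Pictures are saved under pics/ and viewed, at most 10 in all, crops included, and the job is handed in when it is done.

Besides the shell and the picture viewer there is one more tool, called after "Request:" as a command line: name --pt "numbers of a row" for each row, then --argument value for the rest. carry_out: Moves the arm, as the interface text tells. Its arguments: {"type":"object","properties":{"slide":{"type":"array"},"roll":{"type":"array"},"claw":{"type":"array"}},"required":["slide","roll","claw"]}

```bash
mkdir -p pics; cat > h.py <<'E'
import numpy as np, cv2
from bench import *
from scipy.spatial.transform import Rotation as R
def world(p,uv,win=2):
    u,v=int(round(uv[0])),int(round(uv[1])); z=p["z_map"][max(0,v-win):v+win+1,max(0,u-win):u+win+1]; z=np.median(z[z>0]) 
    K=p["mtx"]; c=np.array([(uv[0]-K[0,2])/K[0,0]*z,-(uv[1]-K[1,2])/K[1,1]*z,-z,1])
    return (p["world_from_camera"]@c)[:3]
def onplane(p,uv,h):
    K=p["mtx"]; d=p["world_from_camera"][:3,:3]@np.array([(uv[0]-K[0,2])/K[0,0],-(uv[1]-K[1,2])/K[1,1],-1]); o=p["world_from_camera"][:3,3]
    return o+d*(h-o[2])/d[2]
def cloud(p):
    z=p["z_map"]; K=p["mtx"]; v,u=np.mgrid[:z.shape[0],:z.shape[1]]
    c=np.stack([(u-K[0,2])/K[0,0]*z,-(v-K[1,2])/K[1,1]*z,-z],-1)
    W=p["world_from_camera"]; w=c@W[:3,:3].T+W[:3,3]; w[z<=0]=np.nan; return w
def save(n,im): cv2.imwrite("pics/"+n,im[...,::-1])
E
python3 - <<'E'
from h import *
np.set_printoptions(precision=1,suppress=True)
s=read_state(); print(s["clock"],s["position"],s["ee_rot"],grip_point_offset)
ims=[]
for n in ("scene","side"):
    p=get_image(n); ims.append(p["img"]); print(n,p["world_from_camera"][:3,3], [k for k in p])
    for t,h in (("case",0),("bay",0),("keeper_pivot",95),("keeper_mid",95),("keeper_weight",123),("bay_home",0),("dish",0),("pill",0),("vial_a",0)):
        for r in place_of(p,t)[:2]: print(t,round(r["conf"],2),np.array(r["at"]),onplane(p,r["at"],h))
    np.savez("pics/"+n+".npz",w=cloud(p),img=p["img"])
    save(n+"0.png",p["img"])
E
```

```text
0.0 [ 259.8 -568.2  403.6] [-0.2  1.   0.  -0. ] 154.70000000000002
scene [-268.6  782.5  695.5] ['img', 'z_map', 'mtx', 'world_from_camera', 'shot']
case 0.59 [308.9 245.3] [492.9 -52.6   0. ]
bay 0.8 [284.3 230.8] [602.7 -55.    0. ]
keeper_pivot 0.64 [250.4 215. ] [613.   72.7  95. ]
keeper_mid 0.58 [297.  200.4] [596.2 -98.6  95. ]
keeper_weight 0.88 [232.  214.1] [608.3 141.5 123. ]
keeper_weight 0.39 [349.  204.2] [ 441.4 -157.3  123. ]
bay_home 0.89 [272.9 220.4] [676.4 -72.5   0. ]
bay_home 0.62 [297.8 197.5] [ 748.4 -257.1    0. ]
dish 0.58 [183.9 304.7] [497.4 371.3   0. ]
pill 0.64 [384.3 212.6] [ 474.9 -402.9    0. ]
vial_a 0.62 [332.3 194.2] [ 687.4 -375.9    0. ]
vial_a 0.59 [347.6 204.1] [ 597.7 -356.     0. ]
side [ 408.7 -994.7 1044.2] ['img', 'z_map', 'mtx', 'world_from_camera', 'shot']
case 0.84 [252.3 241.5] [490.8 -67.4   0. ]
bay 0.82 [289.8 236. ] [591.1 -64.7   0. ]
keeper_pivot 0.83 [284.2 171.4] [601.9  86.2  95. ]
keeper_mid 0.76 [292.5 217.9] [591.9 -90.8  95. ]
keeper_weight 0.73 [281.6 146.4] [607.3 160.2 123. ]
dish 0.88 [233.4 138.2] [488.3 382.3   0. ]
pill 0.84 [262.2 350.8] [ 470.8 -387.7    0. ]
vial_a 0.75 [319.4 338. ] [ 601.2 -377.1    0. ]
vial_a 0.56 [351.6 330.2] [ 677.1 -369.5    0. ]
```

View pics/scene0.png

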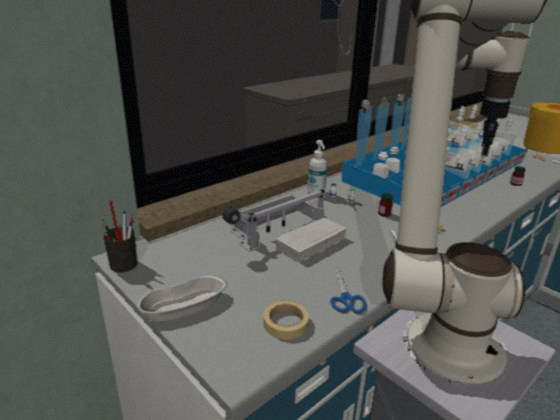

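View pics/side0.png

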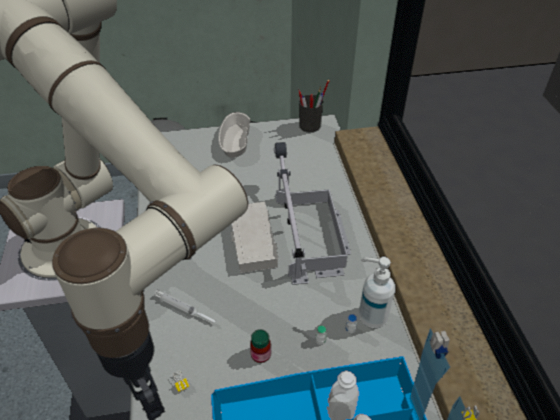

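The side view shows the case (250,240) just before the bay, with the arm across from the weight (281,148) to the rest post (298,275). Vials, bottle and dish are all well clear. Next I'll get the bay and case poses from the depth.

```bash
python3 - <<'E'
from h import *
np.set_printoptions(precision=1,suppress=True)
for n in ("side","scene"):
    w=np.load(f"pics/{n}.npz")["w"].reshape(-1,3); w=w[~np.isnan(w).any(1)]
    b=w[(abs(w[:,0]-590)<170)&(abs(w[:,1]+40)<240)]
    print(n,"table z",np.median(b[abs(b[:,2])<12,2]))
    c=b[(abs(b[:,2]-39)<6)&(b[:,0]<565)&(b[:,0]>400)&(abs(b[:,1]+60)<140)]
    r=cv2.minAreaRect(c[:,:2].astype(np.float32)); print("case",len(c),np.median(c[:,2]),r)
    a=b[(b[:,2]>88)&(b[:,2]<112)&(b[:,1]<40)&(b[:,1]>-190)]
    if len(a)>20:
        f=np.polyfit(a[:,1],a[:,0],1); res=a[:,0]-np.polyval(f,a[:,1]); k=abs(res)<10; f=np.polyfit(a[k,1],a[k,0],1); print("arm x=f(y)",f,len(a),a[:,1].min(),np.median(a[:,2]))
    for lo,hi in ((38,52),):
        d=b[(b[:,2]>lo)&(b[:,2]<hi)&(b[:,0]>605)]
        r=cv2.minAreaRect(d[:,:2].astype(np.float32)); print("walls",len(d),r, d.min(0),d.max(0))
        back=d[(d[:,0]>680)&(abs(d[:,1]+60)<90)]; print("back",len(back),np.polyfit(back[:,1],back[:,0],1) if len(back)>5 else 0)
        for sgn in (1,-1):
            q=d[(sgn*(d[:,1]+65)>95)&(d[:,0]<700)]
            if len(q)>5: g=np.polyfit(q[:,0],q[:,1],1); print("wall",sgn,g,np.polyval(g,650),len(q))
    d=b[(b[:,2]>135)]; print("high",len(d),np.median(d,0) if len(d) else 0)
    d=b[(b[:,2]>112)&(b[:,2]<150)&(b[:,1]>100)]; print("weight",len(d),d.mean(0),d.min(0),d.max(0))
E
```

```text
side table z 0.038480935019265416
case 2067 38.94499001051372 ((494.429931640625, -84.042236328125), (115.05301666259766, 239.79794311523438), 6.521206378936768)
arm x=f(y) [  0.  593.7] 349 -189.70304412221856 102.28959470844995
walls 388 ((663.2853393554688, -68.1317138671875), (246.57669067382812, 109.55284118652344), 88.4197998046875) [ 606.  -192.3   38. ] [721.   56.4  51. ]
back 110 [  0.  716.9]
wall 1 [-0.1 81.8] 48.96747275196473 91
wall -1 [  -0.  -154.6] -186.74095316908583 120
high 91 [600.6 138.5 141.8]
weight 201 [599.4 131.7 132.1] [582.3 102.7 112.1] [616.1 166.2 148.4]
scene table z 1.6048945563801453
case 1305 40.31072246817166 ((499.9296875, -75.17329406738281), (118.62177276611328, 235.80638122558594), 1.787447452545166)
arm x=f(y) [  0.  591.8] 349 -189.9692673221714 100.50046304420277
walls 243 ((663.8737182617188, -50.74554443359375), (117.45984649658203, 277.76708984375), 0.024808598682284355) [ 605.1 -189.6   38.1] [722.6  88.1  51.1]
back 131 [  0.  717.4]
wall 1 [ -0.4 334.8] 63.32541187225428 48
wall -1 [  -0.1 -144.9] -182.15673125588265 37
high 100 [595.5 153.8 142.2]
weight 242 [594.7 152.8 131.2] [581.8 104.  112.2] [618.2 171.4 148.3]
```

```bash
python3 - <<'E'
from h import *
from scipy.optimize import least_squares
for n in ("side","scene"):
    w=np.load(f"pics/{n}.npz")["w"].reshape(-1,3); w=w[~np.isnan(w).any(1)]
    b=w[(abs(w[:,0]-590)<170)&(abs(w[:,1]+40)<240)]
    a=b[(b[:,2]>88)&(b[:,2]<108)&(b[:,1]<60)&(b[:,1]>-185)]; print(n,"arm",np.polyfit(a[:,1],a[:,0],1).round(3))
    d=b[(b[:,2]>38)&(b[:,2]<50)&(b[:,0]>605)]
    back=d[(d[:,0]>690)&(abs(d[:,1]+65)<90)]; print("back",np.polyfit(back[:,1],back[:,0],1).round(3))
    # bay: U centreline fit
    def bay(p,d):
        t=p[2]; q=(d[:,:2]-p[:2])@np.array([[np.cos(t),-np.sin(t)],[np.sin(t),np.cos(t)]])
        x,y=q.T; return np.minimum(np.hypot(np.maximum(abs(y)-118,0),x-123),np.hypot(abs(y)-118,np.maximum(np.maximum(10-x,x-123),0)))
    for t0 in(0,-.08):
        r=least_squares(bay,[595,-65,t0],args=(d,),loss="soft_l1",f_scale=2,x_scale=[1,1,.01]); print("bay",r.x.round(3),r.cost/len(d))
    c=b[(abs(b[:,2]-39)<5)&(b[:,0]<558)&(b[:,0]>420)&(abs(b[:,1]+60)<125)]
    # case: row/col edge percentiles
    ys=np.arange(-150,40,10); e=[(y,*np.percentile(c[abs(c[:,1]-y)<5,0],[3,97])) for y in ys if (abs(c[:,1]-y)<5).sum()>15]
    print(np.round(e,0).tolist())
    xs=np.arange(450,540,15); print(np.round([(x,*np.percentile(c[abs(c[:,0]-x)<7,1],[1,99])) for x in xs if (abs(c[:,0]-x)<7).sum()>15],0).tolist())
E
```

```text
side arm [4.50000e-02 5.93672e+02]
back [4.7000e-02 7.1698e+02]
bay [ 5.90675e+02 -6.61860e+01 -4.60000e-02] 1.1994895987209475
bay [ 5.90675e+02 -6.61860e+01 -4.60000e-02] 1.1994895987157843
[[-150.0, 448.0, 540.0], [-140.0, 449.0, 539.0], [-130.0, 448.0, 542.0], [-120.0, 447.0, 542.0], [-110.0, 447.0, 541.0], [-100.0, 447.0, 537.0], [-90.0, 448.0, 539.0], [-80.0, 447.0, 538.0], [-70.0, 448.0, 538.0], [-60.0, 446.0, 537.0], [-50.0, 447.0, 537.0], [-40.0, 445.0, 539.0], [-30.0, 446.0, 536.0], [-20.0, 455.0, 538.0], [-10.0, 469.0, 541.0], [0.0, 481.0, 541.0], [10.0, 487.0, 539.0], [20.0, 493.0, 538.0], [30.0, 493.0, 537.0]]
[[450.0, -168.0, -23.0], [465.0, -167.0, -14.0], [480.0, -166.0, 0.0], [495.0, -166.0, 31.0], [510.0, -166.0, 34.0], [525.0, -166.0, 35.0]]
scene arm [4.60000e-02 5.91821e+02]
back [4.90000e-02 7.17425e+02]
bay [ 5.91327e+02 -5.98090e+01 -5.30000e-02] 5.125851068631633
bay [ 5.91327e+02 -5.98090e+01 -5.30000e-02] 5.1258510686316345
[[-150.0, 445.0, 541.0], [-140.0, 446.0, 539.0], [-130.0, 447.0, 541.0], [-120.0, 445.0, 538.0], [-110.0, 445.0, 542.0], [-100.0, 445.0, 542.0], [-90.0, 446.0, 536.0], [-80.0, 446.0, 539.0], [-70.0, 445.0, 539.0], [-60.0, 443.0, 539.0], [-50.0, 444.0, 535.0], [-40.0, 444.0, 540.0], [-30.0, 444.0, 536.0], [-20.0, 444.0, 535.0], [-10.0, 444.0, 539.0], [0.0, 444.0, 539.0], [10.0, 443.0, 537.0], [20.0, 443.0, 540.0], [30.0, 443.0, 537.0]]
[[450.0, -160.0, 39.0], [465.0, -162.0, 40.0], [480.0, -164.0, 40.0], [495.0, -163.0, 39.0], [510.0, -160.0, 40.0], [525.0, -161.0, 41.0]]
```

```bash
cat >> h.py <<'E'
B=np.array([591,-64.]); T=-0.047
def bay2w(x,y): return B+np.array([[np.cos(T),-np.sin(T)],[np.sin(T),np.cos(T)]])@[x,y]
def to_slide(x,y,z):
    s=read_state(); r=R.from_quat(s["ee_rot"]); m=r.as_matrix()
    d=m.T@(np.array([x,y,z])-s["position"])/1000
    yd=np.array([-np.sin(T),np.cos(T),0]); l=m.T@yd; a=np.degrees(np.arctan2(-l[0],l[1])); a=(a+90)%180-90
    print("slide",d.round(4),"roll",round(a,2),"rows",np.linalg.norm(d)/.0625)
E
python3 - <<'E'
from h import *
print(R.from_quat(read_state()["ee_rot"]).as_matrix().round(4)); print(bay2w(0,225)); to_slide(*bay2w(0,225),380)
E
```

```text
[[-0.9095 -0.4157  0.    ]
 [-0.4157  0.9095 -0.    ]
 [-0.     -0.     -1.    ]]
[601.57110707 160.75153324]
slide [-0.6139  0.5211  0.0247] roll 27.26 rows 12.890010366004939
```

Request:
carry_out --pt "-0.614 0.521 0.02" --pt "-0.614 0.521 0.02" --pt "-0.614 0.521 0.02" --pt "-0.614 0.521 0.02" --pt "-0.614 0.521 0.02" --pt "-0.614 0.521 0.02" --pt "-0.614 0.521 0.02" --pt "-0.614 0.521 0.02" --roll '[27.3, 27.3, 27.3, 27.3, 27.3, 27.3, 27.3, 27.3]' --claw '[0, 0, 0, 0, 0, 0, 0, 0]'

```text
clock: 2.0
position: [469.8, -120.1, 393.0]
ee_rot: [0.024, 1.0, -0.0, 0.001]
contact_force: [1.5, 0.2, 0.4]
gripper_width: 0.6
grasp_force: 0.0
```

```bash
python3 - <<'E'
from h import *
s=read_state(); print(s["clock"],s["position"],s["joints"],s["gripper_width"]); to_slide(*bay2w(0,225),380)
E
```

```text
2.0 [ 469.78304122 -120.10703678  392.98748258] [ 8.55889747e-02  1.54723042e-01 -3.43324703e-01  2.43451323e-04
 -1.07142615e+00 -1.70388140e+00] 0.5559241677015215
slide [-0.1183  0.2868  0.0131] roll -0.02 rows 4.96820754108913
```

Request:
carry_out --pt "-0.118 0.287 0.013" --pt "-0.118 0.287 0.013" --pt "-0.118 0.287 0.013" --pt "-0.118 0.287 0.013" --pt "-0.118 0.287 0.013" --pt "-0.118 0.287 0.013" --pt "-0.118 0.287 0.013" --roll '[0, 0, 0, 0, 0, 0, 0]' --claw '[0, 0, 0, 0, 0, 0, 0]'

```text
clock: 2.88
position: [600.7, 159.1, 379.1]
ee_rot: [0.024, 1.0, -0.0, -0.0]
contact_force: [0.3, -1.3, -0.3]
gripper_width: 0.0
grasp_force: 0.0
```

```bash
python3 - <<'E'
from h import *
np.set_printoptions(precision=1,suppress=True)
s=read_state(); print(s["clock"],s["position"],s["contact_force"])
w=get_image("wrist"); K=w["mtx"]; m=R.from_quat(s["ee_rot"]).as_matrix(); C=w["T_tool_cam"]
f=K[0,0]
def ray(uv):
    d=np.array([uv[0]-K[0,2],uv[1]-K[1,2]]); r=np.hypot(*d); t=r/f; d=d/r
    c=np.array([np.sin(t)*d[0],-np.sin(t)*d[1],-np.cos(t)]); return m@C[:3,:3]@c, m@C[:3,3]+s["position"]
for t,h in (("keeper_weight",123),("keeper_pivot",95),("keeper_mid",95),("case",0),("bay",0),("bay_home",0)):
    for r in place_of(w,t)[:1]:
        d,o=ray(r["at"]); print(t,round(r["conf"],2),np.array(r["at"]),o+d*(h-o[2])/d[2])
to_slide(*bay2w(0,225),330)
save("w1.png",w["img"])
E
```

```text
2.875 [600.7 159.1 379.1] [ 0.3 -1.3 -0.3]
keeper_weight 0.6 [265.2 219.5] [603.9 147.2 123. ]
keeper_mid 0.75 [ 32.8 206.8] [591.4 -96.6  95. ]
case 0.82 [ 92.6 103.9] [496.2 -59.    0. ]
bay 0.65 [ 98.5 184. ] [594.6 -66.3   0. ]
slide [-0.   0.   0.1] roll -0.1 rows 0.8017376645517541
```

View pics/w1.png

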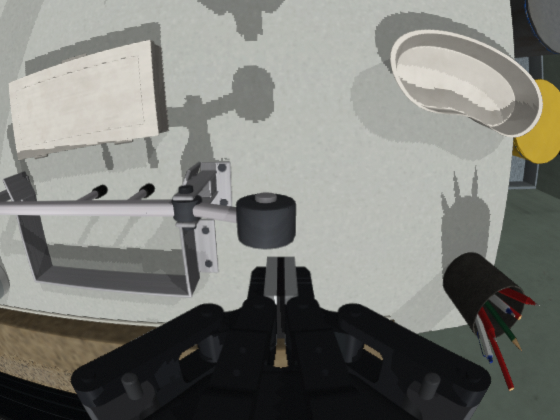

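The disc is seen at world (604,147), which agrees with the bay model (601,147). The fingers hang just beyond it, at the right place to press its top.

Request:
carry_out --pt "-0.001 -0.004 0.05" --pt "-0.001 -0.004 0.06" --pt "-0.001 -0.004 0.07" --pt "-0.001 -0.004 0.08" --pt "-0.001 -0.004 0.09" --pt "-0.001 -0.004 0.1" --pt "-0.001 -0.004 0.11" --pt "-0.001 -0.004 0.11" --roll '[0, 0, 0, 0, 0, 0, 0, 0]' --claw '[0, 0, 0, 0, 0, 0, 0, 0]'

```text
clock: 4.22
position: [601.0, 154.3, 267.5]
ee_rot: [0.024, 1.0, -0.001, -0.002]
contact_force: [-0.1, -0.2, 0.4]
gripper_width: -0.4
grasp_force: 0.0
```

```bash
python3 - <<'E'
from h import *
s=read_state(); print(s["position"],s["contact_force"])
save("s2.png",get_image("side")["img"])
E
```

```text
[600.95263229 154.28050426 267.48484123] [-0.11572109 -0.15235813  0.43568635]
```

View pics/s2.png

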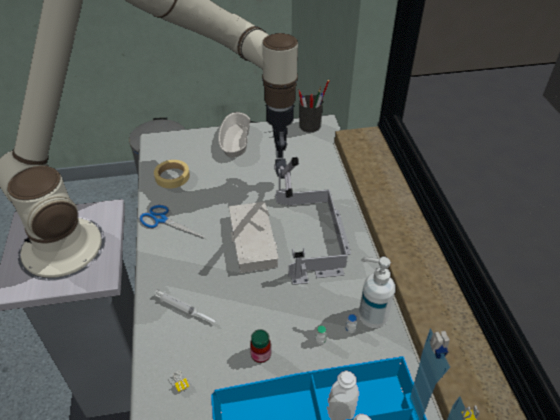

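The bar is no longer across the mouth: it seems upright beside the gripper near (285,170). I'll check that in depth.

```bash
python3 - <<'E'
from h import *
np.set_printoptions(precision=1,suppress=True)
for n in ("side","scene"):
    p=get_image(n); w=cloud(p).reshape(-1,3)
    for z in range(30,420,30):
        q=w[(abs(w[:,2]-z)<10)&(abs(w[:,0]-598)<25)&(w[:,1]<115)&(w[:,1]>-150)]
        if len(q)>3: print(n,z,len(q),np.median(q,0)[:2],q[:,1].min(),q[:,1].max())
print(read_state()["contact_force"]); to_slide(602,154,400)
E
```

```text
side 30 96 [596.3  56.9] 45.510421813730204 87.47862042087979
side 60 10 [586.5  70.6] 67.65864372304475 76.61162526511578
side 90 45 [589.9  70. ] -15.990640045369787 114.4824908241518
side 120 36 [593.3  15.3] -1.7711673901942504 65.48995994116206
side 150 62 [592.  -45.5] -57.367331278323036 112.51683655241106
side 180 90 [594.2  92.1] -29.03169347453081 112.13634115428056
side 210 44 [595.2 110.9] -41.263868635621066 114.83566494554486
side 240 40 [596.1 112.2] -69.01367814743935 114.63202305962125
side 270 28 [589.9 -70.7] -94.01953909701717 114.92896428853385
side 300 99 [594.5 111.3] -122.81926143548424 114.93217755163812
side 330 77 [601.9 112.2] 107.6403873994467 114.96868325661228
side 360 113 [599.3 111.8] 104.35163807507081 114.88516508195755
side 390 106 [599.6 112.6] 105.97862401249392 114.80626825774846
scene 30 87 [589.2  82.4] 62.31964675112431 91.14817301995993
scene 60 57 [604.2  81.5] 73.11077567327084 88.9383601534762
scene 90 80 [595.1  92.2] -11.256170170759901 114.08027250972486
scene 120 81 [593.8  59.7] -4.2300589824749295 85.42483595965189
scene 150 77 [592.3  35.6] -52.6011269842154 113.6544985514281
scene 180 120 [591.7  23.1] -21.8774820862792 114.8186196223246
scene 210 56 [590.6  -9.8] -29.36444050670582 113.2157302178731
scene 240 56 [590.1 -36.4] -54.78155961394043 -22.20861455954912
scene 270 49 [588.6 -61.9] -79.96268078671767 -49.031218683546285
scene 300 53 [587.7 -88.1] -108.89058133790843 -73.9400130449327
[-0.4  0.4 -0.9]
slide [-0.  -0.  -0.1] roll -0.05 rows 2.0933249635042057
```

The bar is at about 0.86 rad, near its balance point, so I'll press further.

Request:
carry_out --pt "0 0 0.006" --pt "0 0 0.012" --pt "0 0 0.018" --pt "0 0 0.024" --pt "0 0 0.024" --pt "0 0 0.024" --pt "0 0 0.024" --pt "0 0 0.024" --roll '[0, 0, 0, 0, 0, 0, 0, 0]' --claw '[0, 0, 0, 0, 0, 0, 0, 0]'

```text
clock: 5.38
position: [601.7, 154.9, 245.7]
ee_rot: [0.024, 1.0, 0.0, 0.0]
contact_force: [-0.8, 0.3, 0.3]
gripper_width: 0.3
grasp_force: 0.0
```

```bash
cat >> h.py <<'E'
def keeper():
    p=get_image("scene"); w=cloud(p).reshape(-1,3)
    for z in range(130,400,40):
        q=w[(abs(w[:,2]-z)<10)&(abs(w[:,0]-596)<22)&(w[:,1]<108)&(w[:,1]>-150)]
        if len(q)>3: print(z,len(q),np.median(q,0)[:2].round(1))
E
python3 - <<'E'
from h import *
print(read_state()["contact_force"]); keeper()
E
```

```text
[-0.77836497  0.26679928  0.32635721]
130 45 [595.5  82.2]
170 77 [594.7  80.9]
210 89 [594.4  51.6]
250 41 [594.9  72.5]
290 46 [595.1  71.7]
330 49 [594.4  67.5]
370 19 [592.1  63. ]
```

The keeper now stands upright. I'll back away, and check the wrist's shape so it stays clear of the keeper during the push.

Request:
carry_out --pt "0 0.01 -0.06" --pt "0 0.01 -0.12" --pt "0 0.01 -0.15" --pt "0.06 0.01 -0.15" --pt "0.12 0.01 -0.15" --pt "0.2 0.0 -0.15" --pt "0.2 0 -0.15" --pt "0.2 0 -0.15" --roll '[0, 0, 0, 0, 0, 0, 0, 0]' --claw '[0, 0, 0, 0, 0, 0, 0, 0]'

```text
clock: 6.42
position: [401.1, 164.4, 396.4]
ee_rot: [0.023, 1.0, 0.001, 0.001]
contact_force: [-0.1, 0.6, 0.6]
gripper_width: -0.1
grasp_force: 0.0
```

```bash
python3 - <<'E'
from h import *
s=read_state(); P=s["position"]; print(P,s["contact_force"],s["joints"]); keeper()
for n in ("side","scene"):
    w=cloud(get_image(n)).reshape(-1,3)
    for dz in range(0,300,30):
        for dx in (0,-60,-120):
            q=w[(abs(w[:,2]-P[2]-dz)<15)&(abs(w[:,0]-P[0]-dx)<30)&(abs(w[:,1]-P[1])<250)]-P
            if len(q)>8: print(n,"dz",dz,"dx",dx,"dy",np.percentile(q[:,1],[2,98]).round(0))
to_slide(*bay2w(-185,0),300)
E
```

```text
[401.10814169 164.35552134 396.39529748] [-0.06244931  0.64373163  0.61041425] [ 7.66516167e-01  5.90967666e-02 -4.45328262e-01  2.77488212e-04
 -1.06410971e+00 -2.38349697e+00]
130 38 [594.9  82.4]
170 48 [595.6  78.1]
210 22 [596.8  79.5]
250 42 [594.5  74.1]
290 45 [594.2  71.5]
330 49 [594.   68.1]
370 7 [598.3  68.5]
side dz 0 dx 0 dy [-41. -15.]
side dz 0 dx -60 dy [-25.   1.]
side dz 30 dx 0 dy [-44. -28.]
side dz 30 dx -60 dy [-29.  -6.]
side dz 60 dx 0 dy [-45. -27.]
side dz 60 dx -60 dy [-29.  -5.]
side dz 90 dx 0 dy [-48. -31.]
side dz 90 dx -60 dy [-32.  67.]
side dz 90 dx -120 dy [45. 88.]
side dz 120 dx 0 dy [-47. -30.]
side dz 120 dx -60 dy [-30.  36.]
side dz 120 dx -120 dy [36. 72.]
side dz 150 dx 0 dy [-46. -31.]
side dz 150 dx -60 dy [-31.  39.]
side dz 150 dx -120 dy [31. 57.]
side dz 180 dx 0 dy [-46. -32.]
scene dz 0 dx 0 dy [-21.  38.]
scene dz 0 dx -60 dy [-16.  21.]
scene dz 30 dx 0 dy [-25.  41.]
scene dz 30 dx -60 dy [-21.  23.]
scene dz 60 dx -60 dy [-20.   4.]
scene dz 90 dx -120 dy [155. 179.]
scene dz 120 dx -120 dy [168. 184.]
scene dz 150 dx 0 dy [34. 52.]
scene dz 150 dx -60 dy [ 20. 133.]
scene dz 150 dx -120 dy [123. 182.]
scene dz 180 dx 0 dy [-19.  43.]
scene dz 180 dx -60 dy [-17. 103.]
scene dz 180 dx -120 dy [ 90. 160.]
slide [-0.0138 -0.2198  0.0956] roll -0.06 rows 3.841908955516669
```

```bash
python3 - <<'E'
from h import *
s=read_state(); P=s["position"]; j=s["joints"][0]; M=np.array([[np.cos(j),np.sin(j)],[-np.sin(j),np.cos(j)]])
acc=[]
for n in ("side","scene"):
    w=cloud(get_image(n)).reshape(-1,3); w=w[~np.isnan(w).any(1)]-P
    w[:,:2]=w[:,:2]@M.T; acc.append(w)
w=np.vstack(acc)
for lo in range(-60,260,20):
    q=w[(w[:,1]>=lo)&(w[:,1]<lo+20)&(w[:,2]>-60)&(w[:,2]<240)&(abs(w[:,0])<120)]
    if len(q)>8: print("s",lo,len(q),"fwd 99%",np.percentile(q[:,0],[1,99]).round(0),"z",np.percentile(q[:,2],[1,99]).round(0))
E
```

```text
s -60 506 fwd 99% [-25.  14.] z [-19. 169.]
s -40 1549 fwd 99% [-40.  24.] z [-55. 172.]
s -20 764 fwd 99% [-47.  21.] z [-58. 187.]
s 0 765 fwd 99% [-46.  41.] z [-58. 187.]
s 20 1640 fwd 99% [-42.  34.] z [-57. 185.]
s 40 266 fwd 99% [-43.  21.] z [ 22. 177.]
s 60 154 fwd 99% [-44.  15.] z [ 97. 165.]
s 80 111 fwd 99% [-44. -29.] z [ 96. 147.]
s 100 220 fwd 99% [-57.  40.] z [ 86. 170.]
s 120 336 fwd 99% [-118.   27.] z [ 98. 167.]
s 140 97 fwd 99% [-119.   31.] z [ 94. 218.]
s 160 640 fwd 99% [-119.   25.] z [110. 237.]
s 180 2763 fwd 99% [-119.    5.] z [121. 224.]
s 200 1014 fwd 99% [-117.   40.] z [ 86. 193.]
s 220 1261 fwd 99% [-30.  30.] z [ 96. 155.]
```

```bash
python3 - <<'E'
from h import *
p=get_image("side")
for uv in ((203,237),(180,226)): print(onplane(p,uv,0).round())
to_slide(*bay2w(-192,0),300)
E
```

```text
[364. -30.   0.]
[306.  20.   0.]
slide [-0.0071 -0.2196  0.0953] roll -0.09 rows 3.831183876348301
```

Request:
carry_out --pt "-0.007 -0.22 0" --pt "-0.007 -0.22 0" --pt "-0.007 -0.22 0" --pt "-0.007 -0.22 0" --pt "-0.007 -0.22 0.06" --pt "-0.007 -0.22 0.12" --pt "-0.007 -0.22 0.12" --pt "-0.007 -0.22 0.12" --roll '[0, 0, 0, 0, 0, 0, 0, 0]' --claw '[0.0854, 0.0854, 0.0854, 0.0854, 0.0854, 0.0854, 0.0854, 0.0854]'

```text
clock: 7.72
position: [399.9, -55.4, 277.0]
ee_rot: [0.023, 1.0, -0.0, 0.001]
contact_force: [1.0, -0.5, -0.4]
gripper_width: 85.4
grasp_force: 0.0
```

```bash
python3 - <<'E'
from h import *
p=get_image("side"); save("s3.png",cv2.resize(p["img"][100:310,120:400],None,fx=2.5,fy=2.5)); s=read_state(); print(s["position"],s["contact_force"],s["joints"][0],s["joints"][5],s["gripper_width"]); to_slide(*bay2w(-192,0),172); to_slide(*bay2w(-62,0),172)
E
```

```text
[399.90523937 -55.32908046 277.61277163] [ 0.37609597 -0.60087377  0.71680071] 0.2697136223397018 -1.8881565132151221 85.38485839238074
slide [0.0012 0.0002 0.1056] roll 0.01 rows 1.6898500124752758
slide [-0.1288  0.0002  0.1062] roll 0.01 rows 2.671106495965237
```

View pics/s3.png

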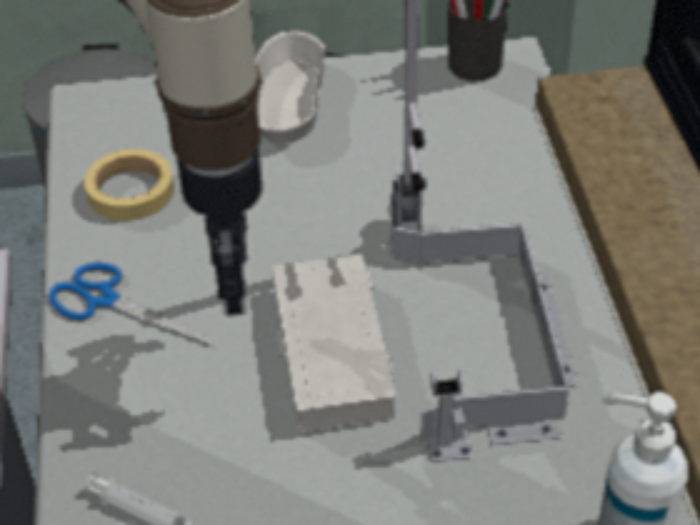

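The keeper is up, the gripper is open in front of the case, and the scissors are clear. Now I'll go down and push square with both fingers.

Request:
carry_out --pt "0 0 0.06" --pt "0 0 0.106" --pt "0 0 0.106" --pt "-0.015 0 0.106" --pt "-0.025 0 0.106" --pt "-0.035 0 0.106" --pt "-0.043 0 0.106" --pt "-0.05 0 0.106" --roll '[0, 0, 0, 0, 0, 0, 0, 0]' --claw '[0.0854, 0.0854, 0.0854, 0.0854, 0.0854, 0.0854, 0.0854, 0.0854]'

```text
clock: 8.78
position: [447.8, -58.3, 169.6]
ee_rot: [0.024, 1.0, -0.0, -0.001]
contact_force: [-5.6, 0.9, 2.8]
gripper_width: 85.1
grasp_force: 2.4
```

Request:
carry_out --pt "-0.01 0 0" --pt "-0.02 0 0" --pt "-0.03 0 0" --pt "-0.04 0 0" --pt "-0.05 0 0" --pt "-0.06 0 0" --pt "-0.068 0 0" --pt "-0.075 0 0" --roll '[0, 0, 0, 0, 0, 0, 0, 0]' --claw '[0.0854, 0.0854, 0.0854, 0.0854, 0.0854, 0.0854, 0.0854, 0.0854]'

```text
clock: 9.78
position: [523.7, -61.6, 169.4]
ee_rot: [0.024, 1.0, 0.0, -0.0]
contact_force: [-2.2, 0.3, -0.4]
gripper_width: 85.8
grasp_force: 1.2
```

```bash
cat >> h.py <<'E'
def casepose(n="side"):
    w=cloud(get_image(n)).reshape(-1,3); c=w[(abs(w[:,2]-39)<4)&(w[:,0]<705)&(w[:,0]>420)]
    q=(c[:,:2]-B)@np.array([[np.cos(T),-np.sin(T)],[np.sin(T),np.cos(T)]]); q=q[abs(q[:,1])<112]
    print(n,"x front/rear by y",[(y,*np.percentile(q[abs(q[:,1]-y)<6,0],[2,98]).round(0)) for y in range(-90,91,20) if (abs(q[:,1]-y)<6).sum()>15],"y",np.percentile(q[:,1],[1,99]).round(0),"n",len(q))
E
python3 - <<'E'
from h import *
casepose(); casepose("scene"); keeper(); s=read_state(); print(s["position"],s["contact_force"]); p=get_image("side"); save("s4.png",cv2.resize(p["img"][100:310,120:400],None,fx=2.5,fy=2.5))
E
```

```text
side x front/rear by y [(-90, np.float64(-55.0), np.float64(39.0)), (-70, np.float64(-55.0), np.float64(41.0)), (-50, np.float64(-50.0), np.float64(39.0)), (-30, np.float64(-50.0), np.float64(39.0)), (-10, np.float64(-46.0), np.float64(40.0)), (10, np.float64(-46.0), np.float64(39.0)), (30, np.float64(-41.0), np.float64(39.0)), (50, np.float64(-39.0), np.float64(42.0)), (70, np.float64(-23.0), np.float64(40.0)), (90, np.float64(-18.0), np.float64(39.0))] y [-110.   90.] n 1807
scene x front/rear by y [(-50, np.float64(-78.0), np.float64(-38.0)), (-10, np.float64(-55.0), np.float64(43.0)), (10, np.float64(-54.0), np.float64(41.0)), (30, np.float64(-12.0), np.float64(44.0)), (50, np.float64(-77.0), np.float64(42.0)), (70, np.float64(-56.0), np.float64(42.0)), (90, np.float64(-52.0), np.float64(42.0))] y [-98.  98.] n 535
130 43 [595.   82.7]
170 54 [595.3  75.9]
210 10 [596.2  80.9]
290 22 [594.   71.9]
330 50 [594.5  67.9]
370 56 [593.   65.8]
[524.3370433  -61.49571072 169.85468036] [ 0.57273067  0.3932929  -0.57947266]
```

View pics/s4.png

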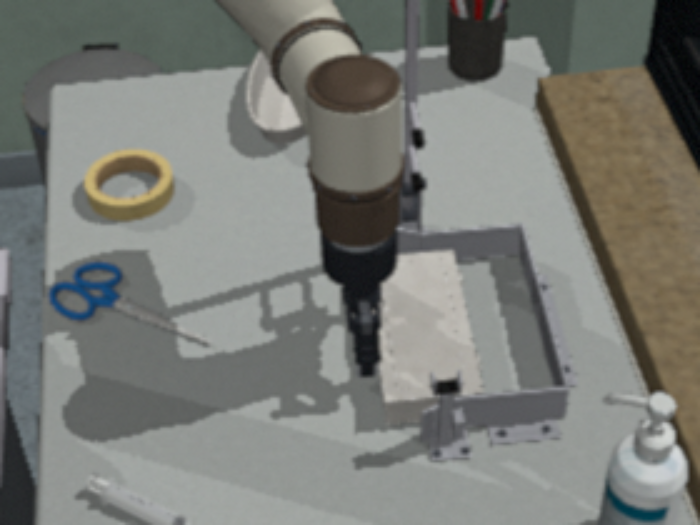

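The case is in the mouth and square, and the keeper is still up. For the last ~78 mm I'll back off and turn a quarter, so one finger reaches forward and the wrist stays short of the keeper.

Request:
carry_out --pt "0.04 0 0" --pt "0.075 -0.006 0" --pt "0.075 -0.006 0" --pt "0.075 -0.006 0" --pt "0.075 -0.006 0" --pt "0.075 -0.006 0" --pt "0.075 -0.006 0" --pt "0.075 -0.006 0" --roll '[0, 0, -15, -30, -45, -60, -75, -90]' --claw '[0.0854, 0.0854, 0.0854, 0.0854, 0.0854, 0.0854, 0.0854, 0.0854]'

```text
clock: 10.98
position: [448.6, -63.8, 170.1]
ee_rot: [-0.516, 0.857, -0.001, 0.001]
contact_force: [-0.9, -0.5, 0.2]
gripper_width: 85.8
grasp_force: 0.0
```

Request:
carry_out --pt "0 0 0" --pt "0 0 0" --roll '[-27, -27]' --claw '[0.0854, 0.0854]'

```text
clock: 11.22
position: [448.6, -63.8, 170.0]
ee_rot: [-0.667, 0.745, -0.001, 0.001]
contact_force: [0.4, -0.7, 0.0]
gripper_width: 85.6
grasp_force: 0.0
```

```bash
python3 - <<'E'
from h import *
s=read_state(); print(s["position"],s["contact_force"],R.from_quat(s["ee_rot"]).as_matrix().round(3)); to_slide(*bay2w(-135,-6),170);to_slide(*bay2w(-45,-6),170)
E
```

```text
[448.60833135 -63.84543692 170.03981173] [ 0.39466016 -0.71849392  0.02008467] [[-0.111 -0.994  0.003]
 [-0.994  0.111  0.   ]
 [-0.001 -0.003 -1.   ]]
slide [-0.001  -0.0072  0.0001] roll 86.3 rows 0.11618516900228093
slide [-0.0068 -0.097   0.0003] roll 86.3 rows 1.5558907309826715
```

Request:
carry_out --pt "0 0 0" --pt "-0.001 -0.012 0" --pt "-0.0015 -0.024 0" --pt "-0.002 -0.036 0" --pt "-0.003 -0.046 0" --pt "-0.0035 -0.056 0" --pt "-0.004 -0.066 0" --pt "-0.005 -0.076 0" --roll '[-3.7, -3.7, -3.7, -3.7, -3.7, -3.7, -3.7, -3.7]' --claw '[0.0854, 0.0854, 0.0854, 0.0854, 0.0854, 0.0854, 0.0854, 0.0854]'

```text
clock: 12.22
position: [524.9, -68.1, 169.3]
ee_rot: [-0.688, 0.726, 0.0, 0.0]
contact_force: [-2.0, -0.1, -1.0]
gripper_width: 85.3
grasp_force: 1.0
```

```bash
python3 - <<'E'
from h import *
s=read_state(); print(s["position"],s["contact_force"]); casepose(); casepose("scene"); keeper(); p=get_image("side"); save("s5.png",cv2.resize(p["img"][100:310,120:400],None,fx=2.5,fy=2.5))
w=cloud(p).reshape(-1,3)
for n in ("side","scene"):
    w=cloud(get_image(n)).reshape(-1,3)
    q=w[(w[:,2]>240)&(w[:,2]<390)&(w[:,1]>50)&(w[:,1]<95)&(w[:,0]<583)&(w[:,0]>450)]; print(n,"link fwd",q[:,0].max() if len(q) else None,len(q))
to_slide(*bay2w(-41,-6),170)
E
```

```text
[524.86959454 -68.05509408 169.25184489] [-1.98600887 -0.10365841 -1.01454048]
side x front/rear by y [(-90, np.float64(4.0), np.float64(92.0)), (-70, np.float64(-3.0), np.float64(95.0)), (-50, np.float64(-2.0), np.float64(92.0)), (-30, np.float64(-4.0), np.float64(92.0)), (-10, np.float64(-117.0), np.float64(92.0)), (10, np.float64(15.0), np.float64(93.0)), (30, np.float64(-3.0), np.float64(92.0)), (50, np.float64(17.0), np.float64(95.0)), (70, np.float64(-2.0), np.float64(93.0)), (90, np.float64(0.0), np.float64(92.0))] y [-109.   92.] n 1930
scene x front/rear by y [(-30, np.float64(22.0), np.float64(93.0)), (-10, np.float64(-120.0), np.float64(95.0)), (10, np.float64(-96.0), np.float64(94.0)), (30, np.float64(-1.0), np.float64(95.0)), (50, np.float64(-3.0), np.float64(97.0)), (70, np.float64(-1.0), np.float64(74.0)), (90, np.float64(-1.0), np.float64(59.0))] y [-60.  96.] n 618
130 42 [594.7  82.4]
170 50 [594.8  78.4]
210 17 [594.8  78.8]
290 18 [594.5  71.7]
330 51 [594.   68.8]
370 53 [593.3  65.3]
side link fwd 541.2555232162948 383
scene link fwd 475.20277138712004 87
slide [-0.0012 -0.0252 -0.0001] roll 89.62 rows 0.4035046100219213
```

View pics/s5.png

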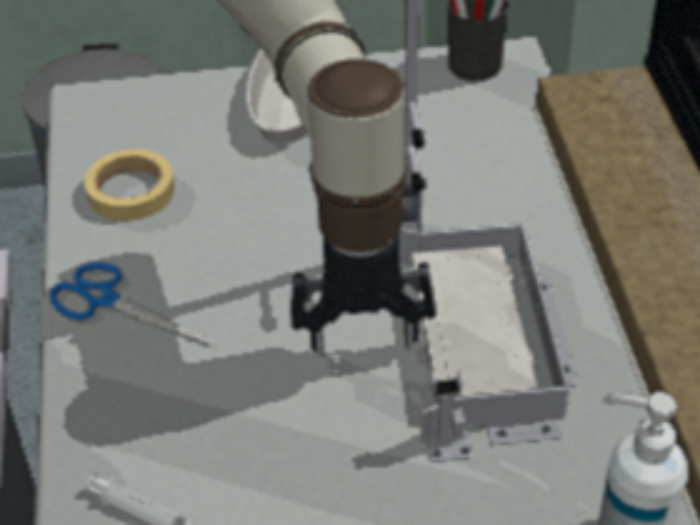

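The case is square, with about 26 mm to go. The wrist's front edge is at x≈541 and the keeper's face at 588, so there's room. I'll creep home and watch the force.

Request:
carry_out --pt "-0.0005 -0.006 0" --pt "-0.0005 -0.012 0" --pt "-0.001 -0.016 0" --pt "-0.001 -0.019 0" --pt "-0.001 -0.021 0" --pt "-0.001 -0.023 0" --pt "-0.001 -0.024 0" --roll '[0, 0, 0, 0, 0, 0, 0]' --claw '[0.0854, 0.0854, 0.0854, 0.0854, 0.0854, 0.0854, 0.0854]'

```text
clock: 13.4
position: [548.2, -68.3, 169.4]
ee_rot: [-0.688, 0.726, 0.0, -0.0]
contact_force: [-4.9, 0.4, 2.7]
gripper_width: 85.1
grasp_force: 2.1
```

Request:
carry_out --pt "0 -0.001 0" --pt "0 -0.002 0" --pt "0 -0.002 0" --roll '[0, 0, 0]' --claw '[0.0854, 0.0854, 0.0854]'

```text
clock: 13.78
position: [550.3, -68.4, 169.4]
ee_rot: [-0.688, 0.726, -0.0, 0.0]
contact_force: [-2.7, -0.3, 1.4]
gripper_width: 85.4
grasp_force: 1.5
```

Request:
carry_out --pt "0 -0.001 0" --pt "0 -0.002 0" --pt "0 -0.002 0" --roll '[0, 0, 0]' --claw '[0.0854, 0.0854, 0.0854]'

```text
clock: 14.15
position: [552.2, -68.6, 169.5]
ee_rot: [-0.688, 0.726, -0.0, 0.0]
contact_force: [-3.6, 0.5, 1.0]
gripper_width: 85.3
grasp_force: 1.7
```

```bash
python3 - <<'E'
from h import *
s=read_state(); print(s["position"],s["contact_force"]); casepose()
w=cloud(get_image("side")).reshape(-1,3); q=w[(w[:,2]>240)&(w[:,2]<390)&(w[:,1]>50)&(w[:,1]<95)&(w[:,0]<583)&(w[:,0]>450)]; print(q[:,0].max())
E
```

```text
[552.2202841  -68.58034235 169.48422154] [-3.58872432  0.52044823  1.00515933]
side x front/rear by y [(-90, np.float64(27.0), np.float64(115.0)), (-70, np.float64(24.0), np.float64(116.0)), (-50, np.float64(25.0), np.float64(115.0)), (-30, np.float64(25.0), np.float64(113.0)), (-10, np.float64(-86.0), np.float64(111.0)), (10, np.float64(41.0), np.float64(111.0)), (30, np.float64(24.0), np.float64(111.0)), (50, np.float64(43.0), np.float64(108.0)), (70, np.float64(25.0), np.float64(109.0)), (90, np.float64(26.0), np.float64(107.0))] y [-109.   92.] n 1822
565.2834012524548
```

Request:
carry_out --pt "0 -0.001 0" --pt "0 -0.002 0" --pt "0 -0.002 0" --roll '[0, 0, 0]' --claw '[0.0854, 0.0854, 0.0854]'

```text
clock: 14.62
position: [553.0, -68.7, 169.5]
ee_rot: [-0.688, 0.726, 0.001, -0.001]
contact_force: [-7.5, 1.7, 5.1]
gripper_width: 85.5
grasp_force: 3.8
```

Request:
carry_out --pt "0 -0.001 0" --pt "0 -0.002 0" --pt "0 -0.002 0" --roll '[0, 0, 0]' --claw '[0.0854, 0.0854, 0.0854]'

```text
clock: 15.0
position: [553.7, -68.9, 169.6]
ee_rot: [-0.688, 0.726, 0.002, -0.003]
contact_force: [-12.0, 2.0, 10.0]
gripper_width: 85.3
grasp_force: 6.1
```

Force now rises with little motion, so the case is against the stop. I'll check the gap and squareness.

```bash
sed -i 's/<705/<760/' h.py; python3 - <<'E'
from h import *
casepose(); keeper(); p=get_image("side"); save("s6.png",cv2.resize(p["img"][170:290,230:390],None,fx=4.5,fy=4.5,interpolation=cv2.INTER_CUBIC))
E
```

```text
side x front/rear by y [(-90, np.float64(26.0), np.float64(121.0)), (-70, np.float64(24.0), np.float64(120.0)), (-50, np.float64(25.0), np.float64(122.0)), (-30, np.float64(26.0), np.float64(122.0)), (-10, np.float64(-93.0), np.float64(120.0)), (10, np.float64(41.0), np.float64(122.0)), (30, np.float64(25.0), np.float64(121.0)), (50, np.float64(45.0), np.float64(121.0)), (70, np.float64(26.0), np.float64(120.0)), (90, np.float64(26.0), np.float64(121.0))] y [-109.   94.] n 1990
130 44 [595.2  81.8]
170 60 [595.2  74.3]
210 26 [593.1  73.6]
330 50 [593.9  68.2]
370 57 [593.6  65.5]
```

View pics/s6.png

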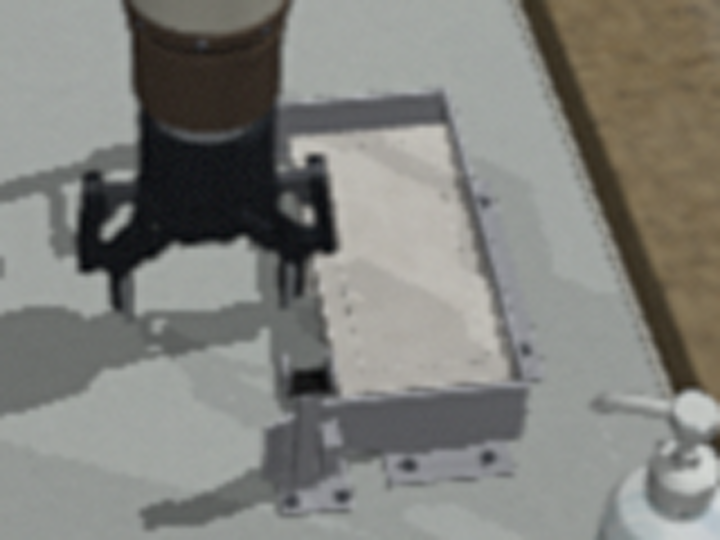

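The case sits square against the back stop, with the keeper up. I'll retreat.

Request:
carry_out --pt "0 0.008 0" --pt "0.001 0.03 0" --pt "0.003 0.06 0" --pt "0.005 0.1 0" --pt "0.005 0.1 -0.05" --pt "0.005 0.1 -0.1" --pt "0.005 0.1 -0.15" --pt "0.005 0.1 -0.15" --roll '[0, 0, 0, 0, 0, 0, 0, 0]' --claw '[0.0854, 0.0854, 0.0854, 0.0854, 0.0854, 0.0854, 0.0854, 0.0854]'

```text
clock: 16.15
position: [458.0, -68.1, 324.3]
ee_rot: [-0.688, 0.725, -0.004, 0.006]
contact_force: [0.0, -0.1, -0.3]
gripper_width: 85.4
grasp_force: 0.0
```

```bash
python3 - <<'E'
from h import *
casepose(); casepose("scene"); keeper(); s=read_state(); print(s["clock"],s["position"],s["contact_force"])
E
```

```text
side x front/rear by y [(-90, np.float64(28.0), np.float64(122.0)), (-70, np.float64(25.0), np.float64(122.0)), (-50, np.float64(25.0), np.float64(121.0)), (-30, np.float64(26.0), np.float64(121.0)), (-10, np.float64(25.0), np.float64(120.0)), (10, np.float64(25.0), np.float64(120.0)), (30, np.float64(26.0), np.float64(122.0)), (50, np.float64(26.0), np.float64(119.0)), (70, np.float64(27.0), np.float64(119.0)), (90, np.float64(26.0), np.float64(122.0))] y [-109.   92.] n 2092
scene x front/rear by y [(-90, np.float64(25.0), np.float64(116.0)), (-70, np.float64(24.0), np.float64(125.0)), (-50, np.float64(24.0), np.float64(122.0)), (-30, np.float64(25.0), np.float64(121.0)), (-10, np.float64(24.0), np.float64(123.0)), (10, np.float64(24.0), np.float64(125.0)), (30, np.float64(24.0), np.float64(126.0)), (50, np.float64(23.0), np.float64(112.0)), (70, np.float64(25.0), np.float64(126.0)), (90, np.float64(23.0), np.float64(127.0))] y [-106.   98.] n 871
130 43 [595.3  82.6]
170 53 [595.2  77.2]
210 93 [594.4  50.7]
250 41 [594.7  73.4]
290 46 [594.   71.2]
330 49 [594.   68.1]
370 56 [593.1  65.5]
16.3 [456.0182063  -68.32980388 319.10641402] [-0.69035897 -1.16420408 -1.0774493 ]
```

```bash
python3 -c "
from bench import job_done; print(job_done())"
```

```text
the job is handed in; nothing more can be done
None
```

The keeper arm is up and holding by itself, the case is square against the bay's back stop, and the robot is clear; I handed the job in at about 16 s of the 67 s allowed.

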